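# Press the label holder behind the shelf lip

## Task

Lift the label holder up and off its hook and push its lower edge straight down behind the blue lip along the front of the little parts shelf, label facing outwards. It meets a sprung bar in there: push against it until the holder is fully home, and finish while still holding it pressed home, because the spring lifts it as soon as you let go. Leave the multimeter, the solder spool and the flux jar where they are.

Things in the scene. Friction and masses are not known exactly. Their poses are not given: they have to be found in the camera images.
- holder: Loose label holder (60 g) hanging on the hook, 122 mm tall. Origin: middle of its lower edge; z up, x through its thickness, label on the -x face. Grey plate 70 wide (y), 6 thick (x), z 0-55 mm; above it a window 24 mm wide, z 55-85, for the hook, between two 8 mm posts; then an orange tab, z 85-122. Hanging, the tab's underside rests on the wire: origin 118.5 mm above the bench.
- label (a point): Middle of the paper label (60 x 20 mm, white with two coloured marks) on the holder's -x face, 41 mm above its lower edge, 3 mm in front of mid-thickness.
- tab (a point): Middle of the holder's orange grip tab, 103.5 mm above its lower edge. The tab is 40 mm wide (y), 10 mm thick (x), 37 mm high; best pinched across its thickness, from above, near its top.
- stand: Fixed hook stand. Origin on the bench under the middle of the hanging place. Post of 16 mm diameter, 226 mm tall, at x +85 mm on a foot of 100 mm diameter. A level 7 mm steel wire runs from the post along -x to x -30 mm, then turns up; the tip ends at x -39 mm, its top 211.5 mm above the bench (fingertips beside the tab must stay above it).
- hook (a point): On the hook wire's axis above the stand's origin, 200 mm above the bench; axes as the stand. The holder hangs within 8 mm of it along x, its x axis along the stand's x. To take it off: lift it 9 to 22 mm (15 is best; the tip stands 8 mm over the wire's top), then draw it at least 55 mm along the stand's -x.
- rack: Fixed small parts shelf: grey board with blue front edge, three coloured bins under it. Origin on the bench under the middle of the label channel; x points from the front into the shelf, y along its front edge. Board 260 mm wide (y), reaching to x +178 mm, top 121 mm above the bench.
- slot (a point): Middle of the label channel's upward mouth, level with the lip's top, 122 mm above the bench; axes as the shelf. Channel 9 mm wide (x: lip at -4.5, shelf edge at +4.5 mm), 102 mm long (y, closed ends); above it both sides flare to a 21 mm mouth, 130 mm above the bench. The sprung orange bar in it lies 14 mm below this point at rest, 24 mm when fully pressed.
- press_bar (a joint): Sprung bar on the channel's floor: 0 m up (rest), 0.010 m fully down at its hard stop. It pushes up with about 2.8 N at the start of travel and 9.8 N at full travel, and returns when let go.
- meter: Bystander: red handheld multimeter lying on the bench, 85 x 170 x 36 mm body (about 46 mm over its dial); origin under its middle.
- spool: Bystander: yellow solder spool, 48 mm diameter, 42 mm high, standing on the parts shelf; origin under its middle.
- jar: Bystander: amber flux jar with black cap, 56 mm diameter, 55 mm high, standing on the bench; origin under its middle.
Not all that is in view belongs to the job. What is shaped like the stand but pink is not meant.

How it is judged:
On the way, in this order (a step that is already met when the one before it is completed fails the run):
1. the holder is off the hook and carried in the gripper, at least 5 cm from where it hung and clear of the bench and the shelf (distance of holder from where it was at the start of the episode above 0.05 m and contact force between the fingers and holder above 1 N and contact force between holder and stand below 0.05 N and contact force between holder and rack below 0.05 N and height (world z) of holder above 0.05 m), for 0.2 s.
2. the holder is behind the lip and pressed home (value of joint press_bar above 0.008 m and contact force between holder and rack above 5 N and contact force between the fingers and holder above 2 N and z of holder in the frame of slot between -0.029 and -0.019 m and x of holder in the frame of slot between -0.005 and 0.005 m and y of holder in the frame of slot between -0.025 and 0.025 m and x of label in the frame of slot below 0 m and angle between holder's own z axis and vertical below 0.2 rad and angle between the x axis of holder and the x axis of rack, either way round below 0.15 rad and contact force between holder and stand below 0.1 N), for 0.5 s.
At the end, for the whole second after the job is handed in: The holder stands in the channel behind the lip, upright (0.2 rad), along the edge (0.15 rad), label out, still, held by the fingers (over 2 N) and pressed on the bar with over 5 N, the bar more than 8 of its 10 mm down; the three bystanders are within 3 cm of their start (all of step 2 and linear speed of holder below 0.02 m/s and distance of each of meter, spool, jar from where it was at the start of the episode below 0.03 m); the arm keeps its last pose, push and grip.
It fails at once if the multimeter is shifted more than 3 cm or tipped over (distance of meter from where it was at the start of the episode above 0.03 m or angle between meter's own z axis and vertical above 0.5 rad).
It fails at once if the solder spool is shifted more than 3 cm or tipped over (distance of spool from where it was at the start of the episode above 0.03 m or angle between spool's own z axis and vertical above 0.5 rad).
It fails at once if the flux jar is shifted more than 3 cm or tipped over (distance of jar from where it was at the start of the episode above 0.03 m or angle between jar's own z axis and vertical above 0.5 rad).
It also fails if it takes over 45 s, if anything falls off the work surface, if the arm or the gripper's body presses on something with over 40 N, if the wrist force passes 120 N, or if a joint passes its speed limit or range.

## Robot

A 6-joint arm with a two-finger parallel gripper is mounted at the origin on the work surface. World frame = base frame: x ahead of the robot, y to its left, z up, the work surface at z = 0. Lengths are in m, angles in rad, forces in N, time in s.
With the tool pointing down it reaches from about 0.275 to 0.85 m from the base axis. Payload 19 kg.
Tool frame: the origin (TCP) lies on the centre line of the jaws, within the pads' length; the fingertips stand 8 mm ahead of it and the grasp point (between the pads) lies 11 mm behind it (robot.tcp_to_tips is the z of the fingertips in the tool frame, in m); z points along the fingers, y is the line along which they close (so a half turn about z gives the same grasp; the last joint's range is limited). The gripper opens to 85 mm and grips with 20 to 120 N. Pads are 22 mm wide; open, the fingers measure 114 mm over their backs; the gripper's body (76 mm by 85 mm) begins 54 mm behind the grasp point. The pads swing forward as they close: fully open they stand 13 mm farther back than shut.
Start: joints at [-1.246, 0.15, 1.437, -0, 1.554, -0.134], TCP at [0.255, -0.516, 0.201] pointing down, gripper open.
Joint ranges: [-2.8, 2.8], [-0.68, 2.1], [0.12, 2.68], [-1.39, 4.53], [0.16, 2.79], [-2.81, 2.81]. Speed limits (rad/s): [1.89, 1.89, 2.22, 3.01, 3.01, 3.01].

## Interface

Orientations are given as a rotation vector (axis times angle).
In Python, from workcell import robot, fingers, ik, camera, camera_model, job, finder gives the robot as it stands. Calls block until the motion is done:
- robot.move_ptp(position, orientation): joint-space move of the TCP to a pose.
- robot.servo_line(position, rot=None, max_speed=0.15, f_stop=None): straight line of the TCP; rot=None keeps the orientation; max_speed is the mean speed in m/s. With f_stop (N) it stops when the force on the tool has changed by that much, and returns True; else False.
- robot.goto_joints(angles): joint-space move.
- fingers.release() and fingers.close(force=None): open the fingers fully, or close them until they stop; force is the grip in N (None keeps the last).
- robot.wait(seconds).
- ik(position, orientation): joint angles nearest the present ones, or None.
- camera(name): name is "scene" or "side" or "wrist"; returns (picture, depth): 400x640x3 uint8, blue, green, red; 400x640 float32, m along the optical axis (not along the pixel's ray), 0 where there is no reading.
- camera_model(name): a dict with "camera_matrix" (3x3 intrinsics, pixels), "pose" (4x4, takes a point from camera to world coordinates); the wrist camera has in their place "mount" (4x4, takes a point from camera to tool coordinates, whose origin is the TCP and whose axes are the flange's). Camera axes: x right, y down, z forward; pixel columns grow to the right and rows downward; lengths in m; the calibration is good to about 2 mm. A picture is of the moment at which its call begins: read the wrist's pose just before it. camera_model takes no time and is no camera call.
A pose or a line that the arm cannot do raises robot.PlanningError and nothing moves.
- job.hand_in(): hands the job in; it is judged then, once.
Trained networks look in the newest picture that a camera, given by its name, has taken for a name from the list of things; names that differ only in an ending like _2 or _b are one class to them, and where a whole thing is asked for, a point or a joint stands for the part that bears it (a point fixed in the world has none). Each returns a list of dicts, best first, with "conf" (0 to 1); they miss things now and then, are a little off and sometimes report something else, mostly with a low value. They report only what shows in the picture. A call takes as long as a camera call. They do not tell look-alikes from the thing itself.
- finder.boxes_of(camera, name): "pixel" ([column, row] in pixels, amid what is visible of it).
- finder.tip_of(camera, name): "pixel" ([column, row] in pixels: a listed point, or the origin of a listed thing).
Readings, each from a call of its own:
- robot.current_time_s(): time.
- robot.current_joint_pos(): joint angles.
- robot.current_qd(): joint speeds.
- robot.current_joint_torque(): joint torques, N m.
- robot.current_eef_pos(): TCP position.
- robot.current_ee_rot(): TCP orientation.
- robot.current_force(): force on the tool from outside, world axes, zero at the start.
- robot.current_moment(): the same for the moment, N m.
- robot.current_finger_gap(): finger opening in m.
- robot.current_grasp_force(): force on a finger pad.
Only numpy, scipy, OpenCV 4.12 (cv2) and the standard library are available. Lean on these libraries where they do the work, as an engineer would, in place of code of your own. Each camera call takes 0.05 s, during which the arm holds its last target. There are 200 camera calls.

## Working session

There is one attempt and no reset: what is moved stays moved. The work goes in short steps, each a Python script; the robot and the scene stay as the last script left them, time stands still between calls to the robot, and variables do not carry over. Pictures are saved under pics/ and viewed, at most 10 in all, crops included, and the job is handed in when it is done.

```bash
mkdir -p pics
cat > h.py <<'E'
import numpy as np, cv2
from scipy.spatial.transform import Rotation as R
from workcell import robot, fingers, ik, camera, camera_model, job, finder
def cam(name):
    m=camera_model(name)
    if name=="wrist":
        T=np.eye(4); T[:3,:3]=R.from_rotvec(robot.current_ee_rot()).as_matrix(); T[:3,3]=robot.current_eef_pos()
        P=T@m["mount"]
    else: P=np.array(m["pose"])
    return np.array(m["camera_matrix"]),P
def cloud(K,P,d):
    v,u=np.mgrid[:d.shape[0],:d.shape[1]]
    p=np.stack([(u-K[0,2])/K[0,0]*d,(v-K[1,2])/K[1,1]*d,d],-1)
    return p@P[:3,:3].T+P[:3,3]
def shot(name):
    K,P=cam(name); im,d=camera(name); return im,d,K,P,cloud(K,P,d)
E
python3 - <<'E'
from h import *
for c in("scene","side"):
    im,d,K,P,X=shot(c); cv2.imwrite(f"pics/{c}.png",im); np.savez(f"{c}.npz",im=im,d=d,K=K,P=P,X=X)
    print(c,P[:3,3].round(3))
    for n in("holder","tab","label","stand","hook","rack","slot","meter","spool","jar"):
        for f in(finder.boxes_of,finder.tip_of):
            try: r=f(c,n)
            except Exception as e: r=[]; print(n,f.__name__,str(e)[:80])
            print(n,f.__name__[:3],[(np.round(q["pixel"]).tolist(),round(q["conf"],2),X[min(399,max(0,int(q["pixel"][1]))),min(639,max(0,int(q["pixel"][0])))].round(3).tolist()) for q in r[:4]])
E
```

```text
scene [1.234 0.115 1.086]
holder cal [([372.0, 199.0], 0.88, [0.551, 0.185, 0.174])]
holder cal [([364.0, 209.0], 0.85, [0.549, 0.168, 0.123])]
tab cal [([370.0, 198.0], 0.74, [0.567, 0.177, 0.2])]
tab cal [([372.0, 185.0], 0.84, [0.553, 0.179, 0.232])]
label cal [([370.0, 198.0], 0.8, [0.567, 0.177, 0.2]), ([361.0, 252.0], 0.59, [0.649, 0.17, 0.052])]
label cal [([369.0, 198.0], 0.64, [0.573, 0.175, 0.203]), ([368.0, 192.0], 0.36, [0.551, 0.171, 0.204])]
stand cal [([440.0, 221.0], 0.96, [0.495, 0.405, 0.014]), ([362.0, 254.0], 0.56, [0.648, 0.17, 0.044])]
stand cal [([366.0, 230.0], 0.97, [0.647, 0.17, 0.169]), ([444.0, 205.0], 0.7, [0.508, 0.391, 0.118])]
hook cal [([441.0, 222.0], 0.76, [0.499, 0.408, 0.014]), ([362.0, 252.0], 0.72, [0.649, 0.17, 0.052]), ([371.0, 202.0], 0.55, [0.584, 0.177, 0.205])]
hook cal [([461.0, 165.0], 0.94, [0.239, 0.495, -0.005]), ([371.0, 192.0], 0.74, [0.554, 0.176, 0.204]), ([365.0, 233.0], 0.37, [0.646, 0.172, 0.148])]
rack cal [([246.0, 237.0], 0.75, [0.674, -0.142, 0.119])]
rack cal [([246.0, 225.0], 0.79, [0.637, -0.147, 0.119])]
slot cal [([245
[... 1244 characters left out ...]
.0, 288.0], 0.65, [0.573, 0.342, 0.0])]
rack cal [([325.0, 170.0], 0.77, [0.626, -0.082, 0.124]), ([275.0, 215.0], 0.18, [0.548, 0.189, 0.176])]
rack cal [([358.0, 192.0], 0.81, [0.577, -0.183, 0.0]), ([360.0, 162.0], 0.2, [0.572, -0.184, 0.122])]
slot cal [([327.0, 170.0], 0.85, [0.623, -0.083, 0.122])]
slot cal [([360.0, 159.0], 0.62, [0.58, -0.188, 0.131])]
meter cal [([364.0, 250.0], 0.8, [0.378, 0.027, 0.04])]
meter cal [([369.0, 249.0], 0.83, [0.37, 0.019, 0.038])]
spool cal [([332.0, 135.0], 0.79, [0.699, -0.192, 0.166])]
spool cal [([334.0, 138.0], 0.59, [0.7, -0.199, 0.151])]
jar cal [([309.0, 302.0], 0.91, [0.36, 0.26, 0.057])]
jar cal [([308.0, 308.0], 0.59, [0.362, 0.26, 0.029])]
```

```bash
python3 -c "
from h import *
print(robot.current_time_s(), R.from_rotvec(robot.current_ee_rot()).as_matrix().round(2).tolist(), robot.tcp_to_tips)"
```

```text
2.1 [[0.9, 0.44, -0.0], [0.44, -0.9, 0.0], [0.0, -0.0, -1.0]] 0.008
```

```bash
python3 -c "
from h import *
a=cv2.imread('pics/scene.png')[110:310,150:510]; b=cv2.imread('pics/side.png')[100:380,190:420]
cv2.imwrite('pics/scene_c.png',cv2.resize(a,None,fx=2.2,fy=2.2,interpolation=2))
cv2.imwrite('pics/side_c.png',cv2.resize(b,None,fx=2.1,fy=2.1,interpolation=2))"
```

```text
(no output)
```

View pics/scene_c.png

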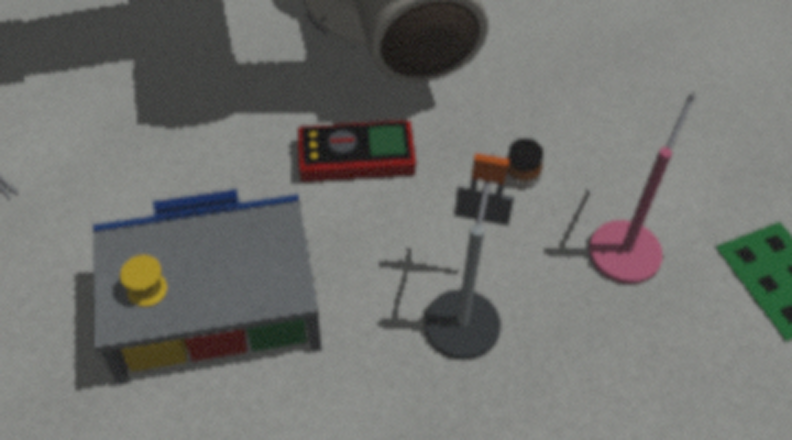

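View pics/side_c.png

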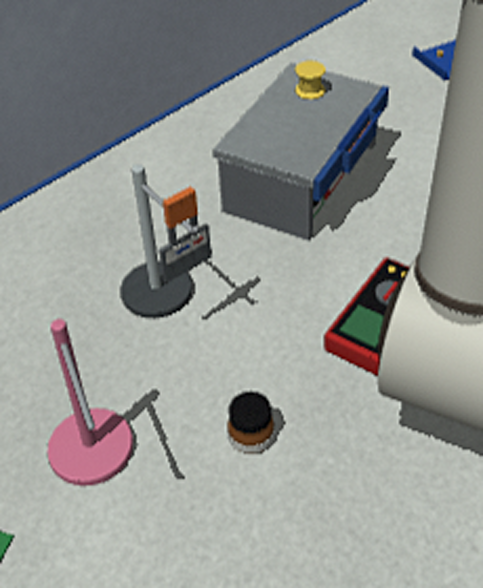

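Scene camera: the grey stand (base about (361,256)) holds the holder, with its tab at (372,185). The look-alike is the pink stand at (440,221), which is empty. In the side view the holder's label faces the robot at (275,215), and the shelf's blue lip runs at about (360,160). I choose the grey stand's holder. Next I fit the poses.

```bash
cat > fit.py <<'E'
from h import *
def load(c):
    z=np.load(c+".npz"); return z["im"],z["X"],z["d"]
def ax(p):
    m=p.mean(0); w,v=np.linalg.eigh(np.cov((p-m).T)); return m,v[:,-1]*np.sign(v[0,-1] or 1),np.sqrt(w)
for c in("scene","side"):
    im,X,d=load(c); hsv=cv2.cvtColor(im,cv2.COLOR_BGR2HSV); H,S,V=[hsv[...,i].astype(int) for i in range(3)]
    x,y,z=X[...,0],X[...,1],X[...,2]; ok=d>0
    near=ok&(np.hypot(x-.55,y-.18)<.07)
    t=near&(H<16)&(S>140)&(z>.19)
    p=X[t]; print(c,"tab n",len(p),"med",np.median(p,0).round(4),"rng",np.percentile(p,[3,97],0).round(3).tolist())
    m,a,w=ax(p[:,:2]); print("  tab axis yaw",np.degrees(np.arctan2(a[1],a[0])).round(1),w.round(4))
    pl=near&(z>.115)&(z<.18); p=X[pl]; m,a,w=ax(p[:,:2]); print("  plate n",len(p),"m",p.mean(0).round(4),"yaw",np.degrees(np.arctan2(a[1],a[0])).round(1),w.round(4))
    post=ok&(np.hypot(x-.64,y-.174)<.035)&(z>.03)&(z<.185); p=X[post]; print("  post n",len(p),p.mean(0).round(4),p.std(0).round(4))
    wire=ok&(np.hypot(x-.60,y-.175)<.04)&(z>.19)&(z<.22)&(S<80); p=X[wire]
    if len(p)>3: m,a,w=ax(p[:,:2]); print("  wire n",len(p),m.round(4),"yaw",np.degrees(np.arctan2(a[1],a[0])).round(1),w.round(4))
    foot=ok&(np.hypot(x-.64,y-.174)<.08)&(z>.004)&(z<.025)&(V<110); p=X[foot]; (cx,cy),(s1,s2),an=cv2.minAreaRect(p[:,:2].astype(np.float32)); print("  foot",round(cx,4),round(cy,4),round(s1,3),round(s2,3))
    top=ok&(np.abs(z-.121)<.006)&(np.abs(x-.67)<.17)&(np.abs(y+.14)<.2)
    q=cv2.minAreaRect(X[top][:,:2].astype(np.float32)); print("  board",np.round(q[0],4),np.round(q[1],4),q[2],"z",np.median(z[top]).round(4),top.sum())
    bl=ok&(H>100)&(H<130)&(S>120)&(np.abs(x-.58)<.09)&(np.abs(y+.16)<.17)&(z>.06)
    p=X[bl]; m,a,w=ax(p[:,:2]); print("  blue n",len(p),p.mean(0).round(4),"yaw",np.degrees(np.arctan2(a[1],a[0])).round(1),w.round(4),np.percentile(p,[2,98],0).round(3).tolist())
    hi=p[p[:,2]>.126]; m,a,w=ax(hi[:,:2]); u=(hi[:,:2]-m)@a; print("  blue hi n",len(hi),m.round(4),"yaw",np.degrees(np.arctan2(a[1],a[0])).round(1),"ext",np.percentile(u,[1,99]).round(3),"mid",(m+a*np.percentile(u,[1,99]).mean()).round(4))
E
python3 fit.py
```

```text
scene tab n 132 med [0.5528 0.181  0.2323] rng [[0.545, 0.165, 0.212], [0.557, 0.198, 0.242]]
  tab axis yaw 83.8 [0.0028 0.0103]
  plate n 313 m [0.5516 0.1798 0.1488] yaw 83.1 [0.0016 0.0214]
  post n 179 [0.6457 0.1683 0.1126] [0.0022 0.0046 0.0447]
  wire n 47 [0.5888 0.175 ] yaw -6.7 [0.0021 0.0163]
  foot 0.6424 0.1685 0.098 0.098
  board [ 0.649  -0.1582] [0.196  0.2602] 16.875764846801758 z 0.1198 5254
  blue n 372 [ 0.5707 -0.1801  0.1212] yaw -73.5 [0.0085 0.0518] [[0.547, -0.286, 0.109], [0.611, -0.069, 0.13]]
  blue hi n 68 [ 0.572  -0.1818] yaw -71.1 ext [-0.051  0.049] mid [ 0.5716 -0.1807]
side tab n 206 med [0.5441 0.1811 0.2264] rng [[0.541, 0.161, 0.204], [0.551, 0.199, 0.242]]
  tab axis yaw 82.2 [0.0022 0.0122]
  plate n 409 m [0.5458 0.1806 0.1494] yaw 83.0 [0.0018 0.0209]
  post n 234 [0.6342 0.1705 0.1102] [0.0033 0.004  0.0448]
  wire n 81 [0.623  0.1715] yaw -4.4 [0.0034 0.0161]
  foot 0.6357 0.1724 0.1 0.091
  board [ 0.6496 -0.1578] [0.1876 0.2648] 16.91357421875 z 0.122 2569
  blue n 496 [ 0.5651 -0.1619  0.1125] yaw -74.1 [0.0065 0.0704] [[0.538, -0.293, 0.088], [0.609, -0.056, 0.131]]
  blue hi n 65 [ 0.5709 -0.1807] yaw -74.2 ext [-0.086  0.058] mid [ 0.5671 -0.1673]
```

```bash
cat >> h.py <<'E'
def rot(deg,flip=0):
    t=np.radians(deg+180*flip); y=np.array([np.cos(t),np.sin(t),0]); z=np.array([0,0,-1.]); return R.from_matrix(np.stack([np.cross(y,z),y,z],1)).as_rotvec()
E
python3 - <<'E'
from h import *
print(camera_model("wrist")["mount"].round(3).tolist())
for f in(0,1):
    for p,a in(((.5487,.18,.2225),-7),((.5487,.18,.34),-7),((.543,-.19,.213),16.9),((.543,-.19,.4),16.9)):
        q=ik(p,rot(a,f)); print(f,p,None if q is None else np.round(q,2))
E
```

```text
[[0.0, -0.951, -0.309, 0.079], [1.0, 0.0, -0.0, -0.001], [0.0, -0.309, 0.951, -0.172], [0.0, 0.0, 0.0, 1.0]]
0 (0.5487, 0.18, 0.2225) [ 0.18  0.15  1.4  -0.    1.6   0.31]
0 (0.5487, 0.18, 0.34) [ 0.18  0.15  1.16 -0.    1.83  0.31]
0 (0.543, -0.19, 0.213) [-0.47  0.15  1.42 -0.    1.58 -0.77]
0 (0.543, -0.19, 0.4) [-0.47  0.17  1.02 -0.    1.95 -0.77]
1 (0.5487, 0.18, 0.2225) None
1 (0.5487, 0.18, 0.34) None
1 (0.543, -0.19, 0.213) [-0.47  0.15  1.42 -0.    1.58  2.38]
1 (0.543, -0.19, 0.4) [-0.47  0.17  1.02 -0.    1.95  2.38]
```

Run:
```python
from h import *
robot.move_ptp((.55,-.188,.36),rot(16.9))
im,d,K,P,X=shot("wrist"); cv2.imwrite("pics/w1.png",im); np.savez("w1.npz",im=im,d=d,K=K,P=P,X=X)
for n in("slot","rack"):
    print(n,[(np.round(q["pixel"]),round(q["conf"],2)) for q in finder.tip_of("wrist",n)[:3]])
print(robot.current_time_s())
```

```text
slot [(array([328., 160.]), 0.57)]
rack [(array([322., 143.]), 0.83)]
3.9667
```

View pics/w1.png

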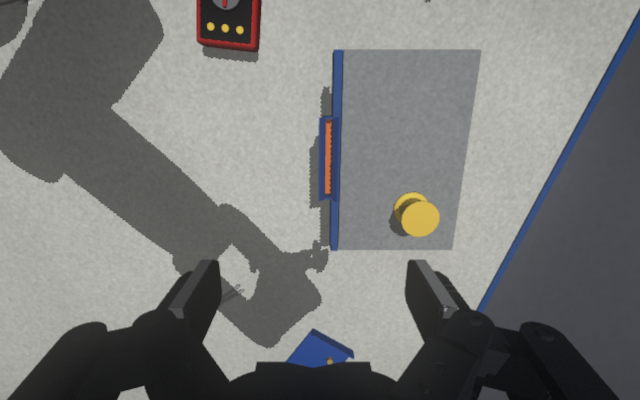

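The wrist view shows the lip and the orange bar clearly, with the bar at columns 325–331 and rows 122–195. I locate the channel by intersecting those pixel rays with known-height planes.

Run:
```python
from h import *
z=np.load("w1.npz"); im,K,P,X=z["im"],z["K"],z["P"],z["X"]
hsv=cv2.cvtColor(im,cv2.COLOR_BGR2HSV).astype(int);H,S,V=hsv[...,0],hsv[...,1],hsv[...,2]
def onplane(uv,h):
    r=np.c_[(uv-K[[0,1],[2,2]])/K[[0,1],[0,1]],np.ones(len(uv))]@P[:3,:3].T; return P[:3,3]+r*((h-P[2,3])/r[:,2])[:,None]
win=np.zeros(H.shape,bool); win[40:255,315:350]=1
for n,m,h in(("bar",win&(H<18)&(S>120),.108),("bar hi",win&(H<18)&(S>120),.130),("blue",win&(H>100)&(H<130)&(S>90),.130)):
    v,u=np.nonzero(m); print(n,"depth z",np.median(X[m],0).round(4))
    # row-wise mid column
    rows=np.unique(v); mid=np.array([[u[v==r].min(),u[v==r].max(),r] for r in rows],float)
    for lab,c in(("min",mid[:,0]-.5),("mid",mid[:,:2].mean(1)),("max",mid[:,1]+.5)):
        p=onplane(np.c_[c,mid[:,2]],h)
        if n=="blue":
            k=(mid[:,2]>120)&(mid[:,2]<196); p=p[k]
        vx,vy,x0,y0=cv2.fitLine(p[:,:2].astype(np.float32),cv2.DIST_HUBER,0,.01,.01).ravel()
        t=(p[:,:2]-[x0,y0])@[vx,vy]; c0=np.array([x0,y0])+np.array([vx,vy])*(t.min()+t.max())/2
        print("  ",lab,"yaw",round(np.degrees(np.arctan2(vy,vx)),2),"mid",c0.round(4),"u",(c0@[np.cos(np.radians(16.9)),np.sin(np.radians(16.9))]).round(4),"len",round(np.ptp(t),4),"w",len(p))
q=(np.abs(X[...,2]-.121)<.005)&(np.arange(640)>300)&(S<60)
r=cv2.minAreaRect(X[q][:,:2].astype(np.float32)); print("board",np.round(r[0],4),np.round(r[1],4),round(r[2],2),np.median(X[q][:,2]).round(4))
```

```text
bar depth z [ 0.5675 -0.1815  0.1075]
   min yaw -73.66 mid [ 0.5641 -0.1829] u 0.4866 len 0.098 w 74
   mid yaw -73.38 mid [ 0.5677 -0.1818] u 0.4903 len 0.098 w 74
   max yaw -72.57 mid [ 0.5711 -0.1808] u 0.4939 len 0.098 w 74
bar hi depth z [ 0.5675 -0.1815  0.1075]
   min yaw -73.66 mid [ 0.5621 -0.1792] u 0.4858 len 0.0929 w 74
   mid yaw -73.38 mid [ 0.5655 -0.1782] u 0.4893 len 0.0929 w 74
   max yaw -72.57 mid [ 0.5688 -0.1772] u 0.4927 len 0.0929 w 74
blue depth z [ 0.5651 -0.1668  0.1225]
   min yaw -72.88 mid [ 0.5548 -0.1835] u 0.4775 len 0.0945 w 75
   mid yaw -73.26 mid [ 0.5676 -0.1796] u 0.4909 len 0.0945 w 75
   max yaw -73.54 mid [ 0.5803 -0.1758] u 0.5042 len 0.0945 w 75
board [ 0.6499 -0.1562] [0.1824 0.2597] 16.68 0.1206
```

Run:
```python
from h import *
robot.move_ptp((.5487,.18,.33),rot(-7))
im,d,K,P,X=shot("wrist"); cv2.imwrite("pics/w2.png",im); np.savez("w2.npz",im=im,d=d,K=K,P=P,X=X)
hsv=cv2.cvtColor(im,cv2.COLOR_BGR2HSV).astype(int)
m=(hsv[...,0]<18)&(hsv[...,1]>130)&(np.hypot(X[...,0]-.549,X[...,1]-.18)<.05)&(X[...,2]>.19)
p=X[m]; t=p[p[:,2]>.236]; r=cv2.minAreaRect(t[:,:2].astype(np.float32)); print(len(p),len(t),np.round(r[0],4),np.round(r[1],4),r[2],np.percentile(p[:,2],[50,97]).round(4),np.percentile(t,[2,98],0).round(4).tolist())
print(robot.current_time_s())
```

```text
560 504 [0.5468 0.1807] [0.04   0.0087] 82.70204162597656 [0.24   0.2413] [[0.541, 0.1617, 0.238], [0.5525, 0.2003, 0.2414]]
5.4
```

View pics/w2.png

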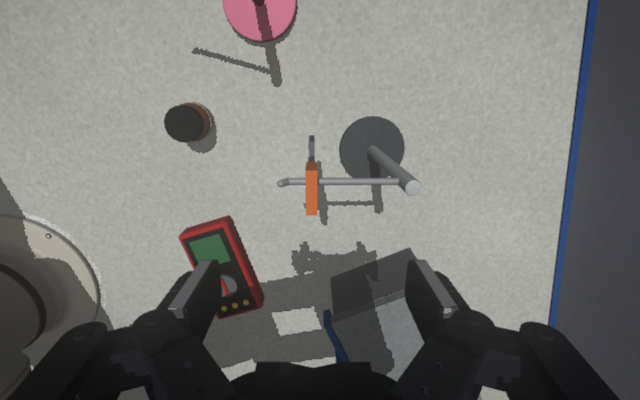

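The wrist view shows the orange tab at (312,188) on the grey stand's wire, with the wire tip at (283,183). I grasp it, lift, draw it off the hook and carry it.

Run:
```python
from h import *
r=rot(-7.3); d=np.array([np.cos(np.radians(-7)),np.sin(np.radians(-7)),0])
g=np.array([.5472,.1807,.2225])
print(robot.servo_line(g,r,max_speed=.12,f_stop=15))
fingers.close(60); print(robot.current_finger_gap(),robot.current_grasp_force(),robot.current_force().round(2) if hasattr(robot.current_force(),'round') else robot.current_force())
robot.servo_line(g+[0,0,.015],max_speed=.06); print(robot.current_force())
robot.servo_line(g+[0,0,.015]-.075*d,max_speed=.1); print(robot.current_force())
robot.servo_line(g+[0,0,.10]-.075*d,max_speed=.15)
print(robot.current_eef_pos(),robot.current_finger_gap(),robot.current_grasp_force(),robot.current_time_s())
im,dd,K,P,X=shot("wrist"); cv2.imwrite("pics/w3.png",im); np.savez("w3.npz",im=im,d=dd,K=K,P=P,X=X)
```

```text
False
9.141373820196413e-05 0.0 [-0.63  0.1   0.53]
[ 0.19247576 -0.09838636 -0.19790983]
[-0.03263518  0.3813362   0.35733708]
[0.47274865 0.1897918  0.32142641] -0.00022072459322449855 0.0 9.2333
```

View pics/w3.png

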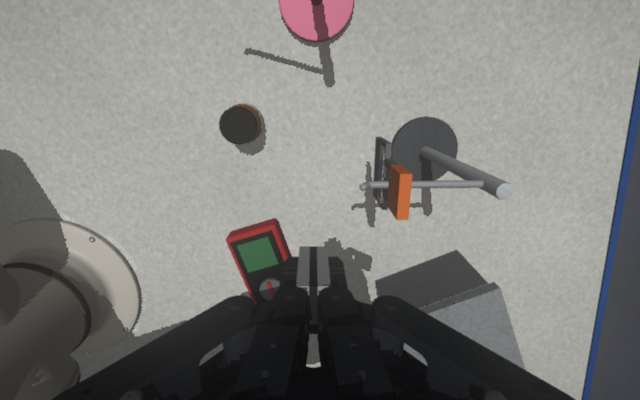

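The fingers closed on nothing, and the holder still hangs at (400,190). I measure where it is now, and the fingertip geometry too.

Run:
```python
from h import *
z=np.load("w3.npz"); im,X,K,P=z["im"],z["X"],z["K"],z["P"]
hsv=cv2.cvtColor(im,cv2.COLOR_BGR2HSV).astype(int)
m=(hsv[...,0]<18)&(hsv[...,1]>130)&(np.hypot(X[...,0]-.549,X[...,1]-.18)<.06)&(X[...,2]>.19)
p=X[m];t=p[p[:,2]>.233]; r=cv2.minAreaRect(t[:,:2].astype(np.float32)); print(len(p),len(t),np.round(r[0],4),np.round(r[1],4),r[2],np.percentile(p[:,2],[3,50,97]).round(4))
# fingertips
q=X[240:300,295:330].reshape(-1,3); q=q[(q[:,2]>.25)]; print("tips z",np.percentile(q[:,2],[0,5,50,95]).round(4),"at",q[q[:,2].argsort()[:20]].mean(0).round(4), K[0,0])
im,d,K,P,X=shot("side"); np.savez("side2.npz",im=im,d=d,K=K,P=P,X=X); cv2.imwrite("pics/side2.png",cv2.resize(im[110:310,180:400],None,fx=3,fy=3,interpolation=2))
```

```text
660 586 [0.5464 0.1808] [0.0404 0.0107] 84.26981353759766 [0.2135 0.2399 0.2412]
tips z [0.3542 0.3581 0.38   0.3969] at [0.4733 0.2014 0.3548] 320.69211169501506
```

View pics/side2.png

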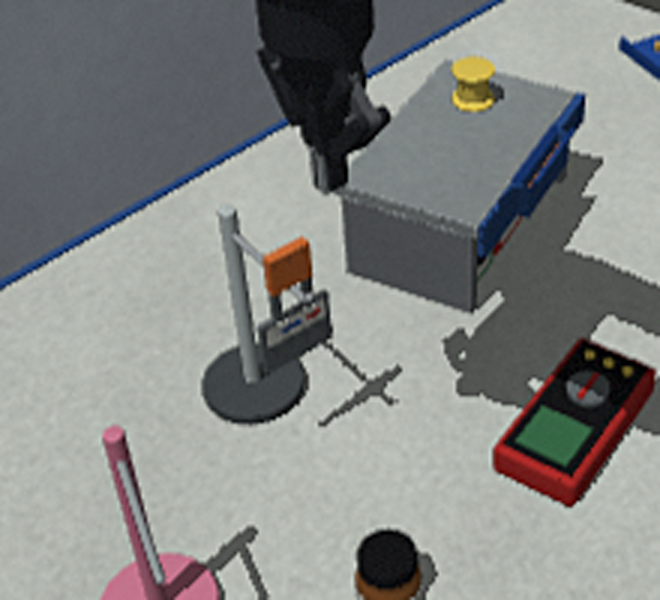

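The wrist depth puts the fingertips at z ≈ 0.355 with the TCP at 0.321, so they sit well behind the documented position. I cross-check with the side camera.

Run:
```python
from h import *
z=np.load("side2.npz"); X=z["X"]
m=(np.hypot(X[...,0]-.473,X[...,1]-.19)<.045)&(X[...,2]>.28)&(X[...,2]<.45)
p=X[m]; s=p[p[:,2].argsort()]; print(len(p),s[:8].round(4).tolist(),np.percentile(p[:,2],[1,5]))
v,u=np.nonzero(m); print(v.max(),u[v==v.max()])
T=np.eye(4); print(robot.current_eef_pos(),R.from_rotvec(robot.current_ee_rot()).as_matrix().round(3).tolist(),robot.tcp_to_tips,np.round(robot.current_joint_pos(),3))
```

```text
625 [[0.4681, 0.1895, 0.3505], [0.467, 0.1845, 0.351], [0.4678, 0.1956, 0.3515], [0.4676, 0.1869, 0.352], [0.4823, 0.1968, 0.3526], [0.469, 0.1944, 0.3529], [0.4669, 0.1933, 0.3533], [0.4652, 0.183, 0.3538]] [0.35343118 0.36284889]
174 [288 289]
[0.47253141 0.18976971 0.32123286] [[0.127, 0.992, -0.002], [0.992, -0.127, -0.0], [-0.001, -0.002, -1.0]] 0.008 [0.23  0.002 1.358 0.    1.784 0.358]
```

Both cameras agree: the closed tips are about 31 mm above the TCP reading, not 8 mm below it. I correct by 39 mm in z and grasp again, checking the gap before lifting.

Run:
```python
from h import *
r=rot(-7); d=np.array([np.cos(np.radians(-7)),np.sin(np.radians(-7)),0])
g=np.array([.5468,.1808,.1845])
fingers.release(); robot.move_ptp((.5468,.1808,.31),r)
print(robot.servo_line(g,r,max_speed=.1,f_stop=12),robot.current_eef_pos())
fingers.close(70); gap=robot.current_finger_gap(); print(gap,robot.current_grasp_force(),robot.current_force())
if gap>.006:
    robot.servo_line(g+[0,0,.015],max_speed=.06); print(robot.current_force())
    robot.servo_line(g+[0,0,.015]-.08*d,max_speed=.1); print(robot.current_force())
    robot.servo_line(g+[0,0,.11]-.08*d,max_speed=.15)
print(robot.current_eef_pos(),robot.current_finger_gap(),robot.current_grasp_force(),robot.current_time_s())
im,dd,K,P,X=shot("side"); cv2.imwrite("pics/side3.png",cv2.resize(im[100:310,190:400],None,fx=2.5,fy=2.5,interpolation=2)); np.savez("side3.npz",im=im,d=dd,K=K,P=P,X=X)
im,dd,K,P,X=shot("wrist"); np.savez("w4.npz",im=im,d=dd,K=K,P=P,X=X)
```

```text
False [0.54706423 0.18084781 0.18514996]
0.008805727943504838 69.33052182197571 [-0.308928   -0.1259269   1.79177689]
[-0.18818393 -0.3896848  -0.64030948]
[-1.0099307   0.12728243 -1.0269085 ]
[0.4672877  0.19045999 0.29346394] 0.008987225390171247 68.9855432510376 14.7417
```

View pics/side3.png

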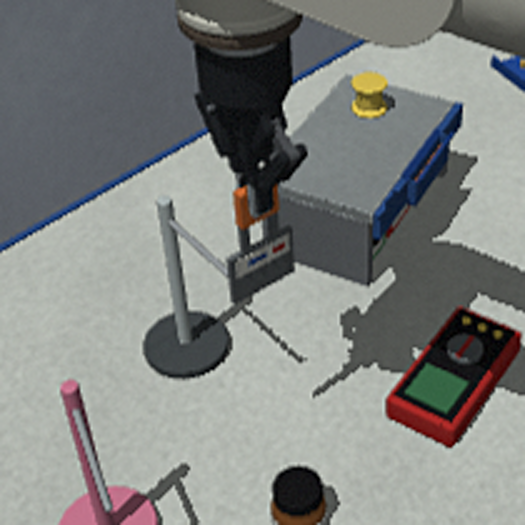

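The side view shows the holder held upright and off the hook, label towards the robot, with its plate at about (262,262) in the crop. I measure its pose in the hand.

Run:
```python
from h import *
X=np.load("side3.npz")["X"]
m=(np.hypot(X[...,0]-.467,X[...,1]-.19)<.05)&(X[...,2]>.2)&(X[...,2]<.281)
p=X[m]; c=p.mean(0); w,v=np.linalg.eigh(np.cov((p-c).T)); print(len(p),c.round(4),np.sqrt(w).round(4),"normal",v[:,0].round(3),"z",np.percentile(p[:,2],[1,99]).round(4))
n=v[:,0]*-np.sign(v[0,0]); print("yaw of holder x",np.degrees(np.arctan2(-n[1],-n[0])).round(2),"tilt",np.degrees(np.arcsin(n[2])).round(2),"centre",(c-.003*n).round(4))
rel=(p-c)@np.array([-n[1],n[0],0]); print("lat",np.percentile(rel,[1,99]).round(4))
print(robot.current_eef_pos())
```

```text
462 [0.4656 0.1904 0.2551] [0.0015 0.016  0.0211] normal [ 0.992 -0.128  0.007] z [0.2282 0.2806]
yaw of holder x -7.37 tilt -0.39 centre [0.4685 0.19   0.2552]
lat [-0.0334  0.0366]
[0.46714031 0.19044958 0.29331574]
```

Run:
```python
from h import *
r=rot(16.7); s=np.array([.5674,-.182,0])
robot.servo_line(s+[0,0,.285],r,max_speed=.2)
robot.servo_line(s+[0,0,.215],max_speed=.12)
robot.wait(.2); f0=np.array(robot.current_force()); print(f0.round(2),robot.current_time_s())
im,d,K,P,X=shot("wrist"); cv2.imwrite("pics/w5.png",im); 
hit=robot.servo_line(s+[0,0,.176],max_speed=.04,f_stop=4)
print(hit,np.round(robot.current_eef_pos(),4),(np.array(robot.current_force())-f0).round(2),robot.current_time_s(),robot.current_grasp_force())
im,dd,K,P,X=shot("scene"); cv2.imwrite("pics/scene5.png",cv2.resize(im[130:290,180:340],None,fx=3.5,fy=3.5,interpolation=2)); np.savez("scene5.npz",im=im,d=dd,K=K,P=P,X=X)
```

```text
[-0.69 -0.19 -0.75] 17.8583
False [ 0.5675 -0.1821  0.1763] [ 0.13  0.52 -0.16] 19.0333 68.96442174911499
```

View pics/scene5.png

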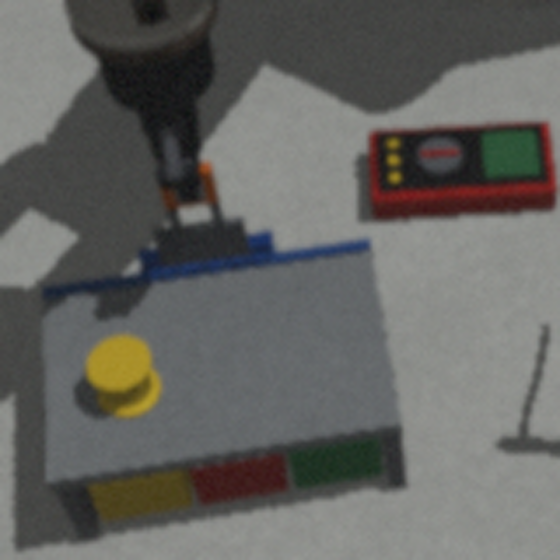

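The holder is in the middle of the channel (crop (203,240)), with blue lip showing at both sides and no contact so far. I press down, watching the force.

Run:
```python
from h import *
s=np.array([.5674,-.182,0]); f0=np.array([-.69,-.19,-.75])
for z in(.172,.168,.165,.163,.161,.159,.157,.155,.153):
    robot.servo_line(s+[0,0,z],max_speed=.03,f_stop=25); f=np.array(robot.current_force())-f0
    print(z,np.round(robot.current_eef_pos(),4),f.round(1),round(robot.current_grasp_force(),1),round(robot.current_finger_gap(),4))
    if f[2]>18: break
robot.wait(.7); print(np.round(robot.current_eef_pos(),4),(np.array(robot.current_force())-f0).round(1),robot.current_time_s())
im,dd,K,P,X=shot("scene"); np.savez("scene6.npz",im=im,d=dd,K=K,P=P,X=X)
im,dd,K,P,X=shot("side"); np.savez("side6.npz",im=im,d=dd,K=K,P=P,X=X); cv2.imwrite("pics/side6.png",cv2.resize(im[80:240,270:430],None,fx=3.5,fy=3.5,interpolation=2))
```

```text
0.172 [ 0.5676 -0.1821  0.1722] [ 1.7 -0.4  4.6] 69.6 0.0092
0.168 [ 0.5676 -0.1821  0.1684] [ 1.8 -1.4  6.9] 70.0 0.0087
0.165 [ 0.5677 -0.1822  0.1656] [ 1.7 -0.5  9. ] 70.3 0.0087
0.163 [ 0.5678 -0.1822  0.1642] [ 0.6 -0.3 13.8] 71.0 0.0086
0.161 [ 0.5683 -0.1824  0.164 ] [-2.7  1.3 30.1] 73.6 0.0088
[ 0.5683 -0.1824  0.164 ] [-2.1  1.5 30.5] 21.1
```

View pics/side6.png

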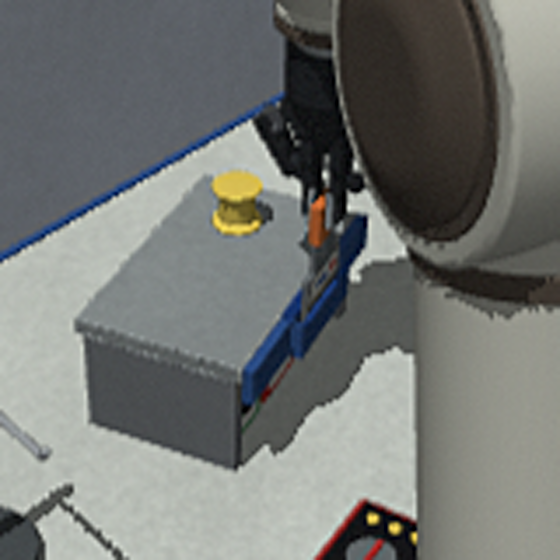

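The side view shows the holder upright behind the lip at (320,270), label outwards, and the bystanders in place. The force rose along the spring (4.6 to 9 N) and then jumped at z = 0.164, which is the hard stop. I hand it in.

```bash
python3 -c "
from h import *
print(robot.current_force(),robot.current_grasp_force()); print(job.hand_in())"
```

```text
[-3.91950748  1.50445772 30.50394944] 73.5833215713501
the job is handed in; nothing more can be done
None
```

I handed the job in at about 21 s of the 45 s: the holder is behind the blue lip, label facing outwards, held against the bar's hard stop with about 30 N of push and a 70 N grip, with the multimeter, spool and jar not touched; the first grasp closed on nothing because the fingertips sat about 39 mm higher than the documented offset, and no verdict was returned.

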